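# Pin a drill template and strike plate to the lock jig

## Task

Take the pin with the square grip from the wooden rack and push it down through the drill template, the strike plate below it and the base of the lock-drilling jig, sliding the two plates until all three holes line up, so that the pin stands upright with its collar fully down on the template. The holes have to be found by feel: press and slide gently, never force the pin, and leave the thin round-headed pin and the other things on the bench where they are.

Things in the scene. Friction and masses are not known exactly. Their poses are not given: they have to be found in the camera images.
- jig: Lock-drilling jig, fixed to the bench. Origin: on the bench, under the base's centre, on its bore axis; z up, x along the jig. Dark steel base 180 x 76 x 22 mm; on it two aluminium rails (130 mm along x, 10 mm wide, centred at y = 32 and -32 mm, tops at 43 mm). Two plates between them slide along x only. Pressing on the jig with pin or gripper by more than 50 N damages it.
- bore (a point): Bore axis at the height of the upper face of the top plate, the steel drill template: 84 x 50 x 10 mm, underside at 32 mm, top at 42 mm, a lip 8 mm high across its +x end. Its 12 mm hole (2 mm chamfer) is at its centre; the four 4 mm dots are marks. Its position is not reported: the hole starts 5 to 25 mm to +x of this point, y exact. It slides with about 4 N, stays where left. Axes as jig.
- strike_level (a point): Bore axis at the height of the upper face of the lower plate, the brass strike plate (140 x 30 x 9 mm, 22.5 to 31.5 mm above the bench). Its 12 mm hole (2 mm chamfer) is at its centre, hidden under the template. Its position is not reported: the hole starts anywhere from -7 to +7 mm along x of this point, y exact. It slides with about 4 N, stays where left. A pin in a hole drags its plate along.
- base_level (a point): Mouth of the base's bore, 22 mm above the bench: vertical, 12 mm wide, 2 mm chamfer, goes right through. The finished pin's axis is here, all three holes in line. Axes as jig.
- pin_grip (a point): Centre of the square grip (18 x 18 mm across, 44 mm tall, flat sides along this point's x and y) of the steel pin to be used; z up, along the pin. The pin weighs about 0.12 kg and stands loose in a rack hole, its collar on the rack's top.
- pin_collar (a point): Underside of the same pin's round collar (22 mm across, 4 mm thick), 26 mm below pin_grip. When home it rests on the template, 42 mm above the bench.
- pin_nose (a point): Nose end of the same pin, 64 mm below pin_grip and 38 mm below the collar. The round shank is 10 mm across; its nose is chamfered to 7 mm across over the last 4 mm. When the pin is home the nose is 4 mm above the bench.
- thin_grip (a point): Centre of the round head (18 mm across, 30 mm tall) of the other pin, which has a 7 mm shank, stands in the other rack hole and must stay there. Which hole holds which pin changes.
- rack: Wooden pin rack, heavy, fixed: 50 x 130 x 46 mm, origin under its centre, z up. Two vertical 13 mm through holes 40 mm either side of its centre along its y.
- oil_bottle: Oil bottle, white with red spout, 46 mm across, 150 mm tall; bystander. Origin under its centre.
- cup: Green plastic cup, 72 mm across, 60 mm tall; bystander. Origin under its centre.
- tape_measure: Yellow tape measure, 64 x 78 x 35 mm, lying; bystander. Origin under its centre.
- padlock: Brass padlock, 71 x 46 x 20 mm, lying; bystander. Origin under its centre.

How it is judged:
At the end, for the whole second after the job is handed in: The square-gripped pin stands released and at rest in all three holes, collar down on the template (nose no more than 6.5 mm above the jig's underside; 4 mm when fully home), nose within 3 mm and grip within 5 mm of the bore axis, tilted less than 0.08 rad (z of pin_nose in the frame of jig below 0.0065 m and horizontal distance between pin_nose and bore below 0.003 m and horizontal distance between pin_grip and bore below 0.005 m and angle between pin_grip's own z axis and vertical below 0.08 rad and linear speed of pin below 0.02 m/s); the robot touches nothing.
It fails at once if the pin presses on the jig or its plates with more than 50 N (contact force between pin and jig above 50 N).
It fails at once if the gripper presses on the jig or its plates with more than 50 N (contact force between any of the fingers, the arm and jig above 50 N).
It fails at once if the thin pin is taken out of its hole or moved by more than 25 mm (distance of thin_grip from where it was at the start of the episode above 0.025 m).
It fails at once if a bystander (bottle, cup, tape measure, padlock) is moved by more than 30 mm (distance of any of oil_bottle, cup, tape_measure, padlock from where it was at the start of the episode above 0.03 m).
It also fails if it takes over 64 s, if anything falls off the work surface, if the arm or the gripper's body presses on something with over 40 N, if the wrist force passes 120 N, or if a joint passes its speed limit or range.

## Robot

A 7-joint arm with a two-finger parallel gripper is mounted at the origin on a cart in front of the work surface, level with it; the furniture and walls round the work are solid. World frame = base frame: x ahead of the robot, y to its left, z up, the work surface at z = 0. Lengths are in m, angles in rad, forces in N, time in s.
With the tool pointing down it reaches from about 0.35 to 0.9 m from the base axis. Payload 7.2 kg.
Tool frame: the origin (TCP) lies at the very end of the fingers, on their centre line; the grasp point (between the pads) lies bot.grasp_offset behind it (bot.grasp_offset is the distance from the TCP to the grasp point, in m); z points along the fingers, x is the direction in which the jaws open and shut, and the axes are right-handed (so a half turn about z gives the same grasp; the last joint's range is limited). The gripper opens to 85 mm and grips with 20 to 120 N. Pads are 22 mm wide; open, the fingers measure 114 mm over their backs; the gripper's body (76 mm by 85 mm) begins 54 mm behind the grasp point. The pads swing forward as they close: fully open they stand 13 mm farther back than shut.
Start: joints at [1.164, 0.411, -0.013, 1.596, 0.006, 1.134, -0.082], TCP at [0.208, -0.589, 0.231] pointing down, gripper open.
Joint ranges: [-2.95, 2.95], [-0.29, 1.99], [-1.47, 1.44], [0.14, 2.54], [-1.03, 4.17], [0.13, 1.85], [-2.86, 2.86]. Speed limits (rad/s): [2.39, 2.39, 3.01, 3.01, 3.14, 3.14, 3.14].

## Interface

Orientations are given as a unit quaternion [w, x, y, z].
In Python, from bench import monitor, viewer, ticket, bot gives the robot as it stands.
- The arm moves only by the shell command python3 -m handwheel 'ROWS' [OPENING] [FORCE]. ROWS is JSON, a list of rows, each an object of numbers: "x", "y", "z": the shift along the tool's x, y, z each as a share of 0.25 m, from -1 to 1; "wx", "wy", "wz": the turn, a rotation vector about the tool's x, y, z each as a share of pi/2 rad, from -1 to 1. A call has exactly 10 rows; each row shifts and turns the commanded pose from where the row before left it, along the tool's axes as they then stand; what a row does not reach is not made up. A row lasts 1/10 s, in which the tool goes at most 50 mm and 8.59 degrees, less where a joint would pass 70% of its speed; a pose out of reach is approached as far as the arm can. A call with a number of a shift or a turn outside -1 to 1 is refused whole. A call with a gripper value outside its range is refused whole. OPENING is the opening, from -1 (shut) to 1 (fully open), set as the call begins (- or left out, the last holds). The fingers move at their own pace and stop on an object; FORCE is the grip in N (left out, the last holds). Time passes only in rows, so rows that do not move let the fingers close, or fill a call up. It gives the time, the measured TCP pose, the force and the opening at its end, in the units of the state.
- monitor.get_state(): the state, without advancing time (a new reading comes with each control period).
- viewer.camera(name): name is "scene" or "top" or "wrist"; returns a dict with "frame" (384x512x3 uint8, red, green, blue), "range_z" (384x512 float32, m along the optical axis (not along the pixel's ray), 0 where there is no reading), "mtx" (3x3 intrinsics, pixels), "eye" and "rotation" of the camera in the world. Camera axes: x right, y up, looking along -z (the intrinsics and any distortion apply to the point x, -y, -z); pixel columns grow to the right and rows downward; lengths in m; the calibration is good to about 2 mm. A picture is of the moment at which its call begins.
- ticket.close_job(): hands the job in, once; it reports no verdict.
The state is a dict: "t": time; "q": joint angles; "joint_velocities": joint speeds; "joint_torque": joint torques, N m; "tcp_pos": TCP position; "orientation": TCP orientation; "force": force on the tool from outside, world axes, zero at the start; "ft_torque": the same for the moment, N m; "gripper_width": finger opening in m.
Only numpy, scipy, OpenCV 4.12 (cv2) and the standard library are available. Lean on these libraries where they do the work, as an engineer would, in place of code of your own. Each camera call takes 0.05 s, during which the arm holds its last target.

## Working session

There is one attempt and no reset: what is moved stays moved. The work goes in short steps, Python scripts to look and compute and a shell command to move; the robot and the scene stay as the last step left them, time stands still between calls to the robot, and variables do not carry over. Pictures are saved under pics/ and viewed, and the job is handed in when it is done.

```bash
ls; mkdir -p pics
python3 - <<'E'
from bench import monitor, viewer, bot
import cv2
s=monitor.get_state(); print({k:(v if not hasattr(v,'round') else v) for k,v in s.items()}); print(bot.grasp_offset)
import numpy as np
for n in ['scene','top','wrist']:
    c=viewer.camera(n); cv2.imwrite(f'pics/{n}0.png',c['frame'][:,:,::-1]); np.savez(f'pics/{n}0.npz',**c)
    print(n,c['mtx'],c['eye'],c['rotation'])
E
```

```text
pics
{'t': 0.0, 'q': array([ 1.1638043 ,  0.41191435, -0.01273385,  1.59710201,  0.00558913,
        1.13429314, -0.08217145]), 'joint_velocities': array([ 5.39679169e-04, -1.11094272e-03,  3.06733149e-05,  1.32896329e-04,
        1.21134708e-03, -2.45616355e-05, -1.23363676e-03]), 'joint_torque': array([-9.19605227e-04, -6.00637937e+01,  6.81848824e-01, -2.99413401e+01,
        1.39286782e-02,  1.08787604e-02,  2.17975304e-05]), 'tcp_pos': array([ 0.20751645, -0.58898547,  0.23042023]), 'orientation': array([-4.43570453e-04,  8.16214450e-01, -5.77748444e-01, -7.14165609e-04]), 'force': array([ 0.56006407,  0.28419689, -0.17715189]), 'ft_torque': array([ 0.0560401 , -0.06336684, -0.04496719]), 'gripper_width': 0.08530956718984364}
0.0187
scene [[363.61903331   0.         255.88524011]
 [  0.         363.61903331 193.36191676]
 [  0.           0.           1.        ]] [-0.08144253  0.76209832  0.53507288] [-0.23994085 -0.16545251  0.52252324  0.80126358]
top [[380.65691662   0.         263.6057247 ]
 [  0.         380.65691662 193.55802957]
 [  0.           0.           1.        ]] [ 0.44270573 -0.09795912  1.31781158] [-0.69854818 -0.02296593  0.01920825  0.71493639]
wrist [[267.06233882   0.         264.35661208]
 [  0.         267.06233882 195.37805455]
 [  0.           0.           1.        ]] [ 0.27143796 -0.56741356  0.37305428] [ 0.80913    -0.10980859  0.07907909 -0.5718367 ]
```

View pics/top0.png

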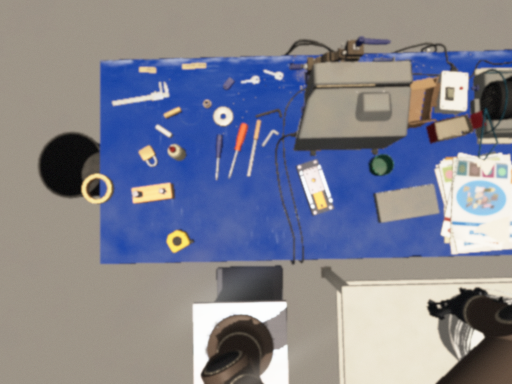

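View pics/scene0.png

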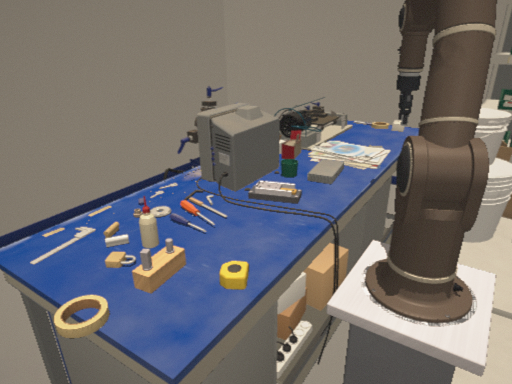

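View pics/wrist0.png

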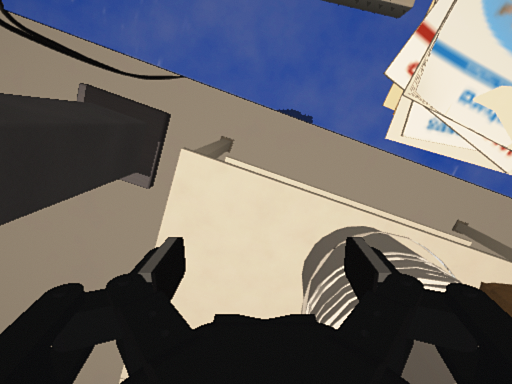

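The top view shows the rack at about (152,193), the jig at (315,187), the bottle at (176,151), the tape measure at (178,240) and the padlock at (148,155). Next I'll zoom in and measure.

```bash
cat > h.py <<'E'
import numpy as np, cv2
from scipy.spatial.transform import Rotation as R
def rot(q): q=np.asarray(q); return R.from_quat([q[1],q[2],q[3],q[0]]).as_matrix()
def ray(c,u,v):
    m=c['mtx']; d=np.array([(u-m[0,2])/m[0,0],-(v-m[1,2])/m[1,1],-1.]); return rot(c['rotation'])@d
def onplane(c,u,v,z):
    d=ray(c,u,v); e=np.asarray(c['eye']); return e+d*(z-e[2])/d[2]
def pt(c,u,v):
    r=c['range_z'][int(round(v)),int(round(u))]; return np.asarray(c['eye'])+ray(c,u,v)*r
def proj(c,p):
    x=rot(c['rotation']).T@(np.asarray(p)-c['eye']); m=c['mtx']; return np.array([m[0,2]+m[0,0]*x[0]/-x[2], m[1,2]-m[1,1]*x[1]/-x[2]])
def cloud(c):
    v,u=np.mgrid[0:384,0:512]; m=c['mtx']; d=np.stack([(u-m[0,2])/m[0,0],-(v-m[1,2])/m[1,1],-np.ones(u.shape)],-1)
    return np.asarray(c['eye'])+(d*c['range_z'][...,None])@rot(c['rotation']).T
def crop(c,u0,u1,v0,v1,k,fn): cv2.imwrite(fn,cv2.resize(c['frame'][v0:v1,u0:u1,::-1],None,fx=k,fy=k,interpolation=cv2.INTER_CUBIC))
E
python3 - <<'E'
from h import *
c=dict(np.load('pics/top0.npz')); s=dict(np.load('pics/scene0.npz'))
crop(c,270,350,150,220,8,'pics/jigtop.png'); crop(c,110,210,130,260,4,'pics/racktop.png'); crop(s,120,320,170,300,4,'pics/sc.png')
print(onplane(c,240,350,0.0))
P=cloud(c); Q=cloud(s)
for (u,v) in [(137,193),(168,192),(152,193),(120,220),(315,187),(315,175),(321,203),(306,168)]: print(u,v,P[v,u].round(4))
for (u,v) in [(147,252),(169,240),(270,190),(190,330)]: print('s',u,v,Q[v,u].round(4))
E
```

```text
[-0.00722145  0.00026821  0.        ]
137 193 [0.5273 0.3165 0.0932]
168 192 [0.5315 0.2285 0.0451]
152 193 [0.5294 0.2823 0.0452]
120 220 [0.4414 0.407  0.0006]
315 187 [ 0.537  -0.2652  0.0416]
315 175 [ 0.5773 -0.2662  0.0437]
321 203 [ 0.4831 -0.2848  0.0334]
306 168 [ 0.6044 -0.239   0.0218]
s 147 252 [0.5164 0.323  0.0908]
s 169 240 [0.5306 0.2443 0.0778]
s 270 190 [ 0.5328 -0.2279  0.0402]
s 190 330 [ 3.424e-01  3.796e-01 -2.000e-04]
```

View pics/jigtop.png

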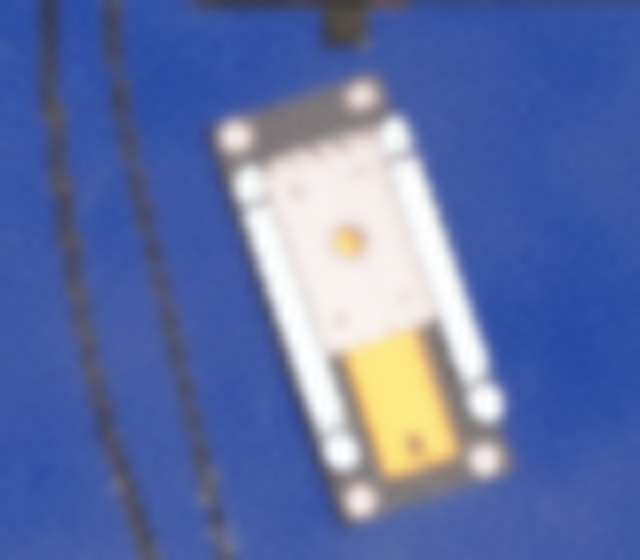

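View pics/racktop.png

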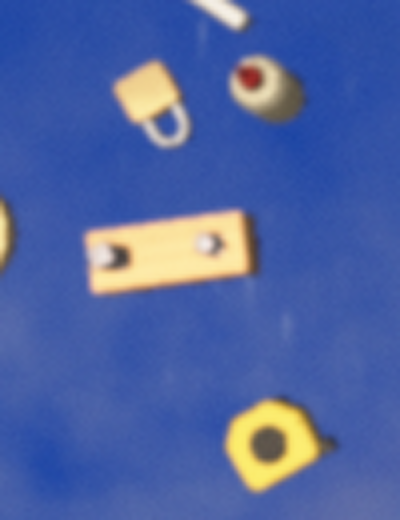

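View pics/sc.png

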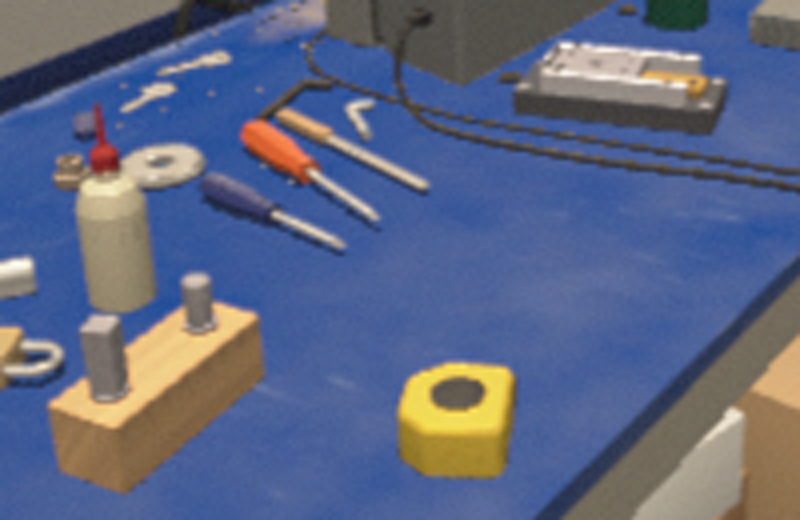

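Run:
```python
from h import *
c=dict(np.load('pics/top0.npz')); P=cloud(c); f=c['frame'].astype(int)
blue=(f[...,2]>f[...,0]+50)
def reg(u0,u1,v0,v1,cond,z,name):
    m=np.zeros((384,512),np.uint8); m[v0:v1,u0:u1]=cond[v0:v1,u0:u1]
    cs,_=cv2.findContours(m,cv2.RETR_EXTERNAL,cv2.CHAIN_APPROX_NONE); k=max(cs,key=cv2.contourArea)
    W=np.array([onplane(c,*p[0],z)[:2] for p in k],np.float32)
    r=cv2.minAreaRect(W*1000); print(name,r); b=cv2.boxPoints(r); print(b.round(1).tolist())
reg(125,180,175,210,~blue&(P[...,2]>0.035),0.046,'rack')
reg(290,340,155,220,~blue&(P[...,2]>0.012),0.022,'jig base')
# wood
hsv=cv2.cvtColor(c['frame'],cv2.COLOR_RGB2HSV)
# rails / brass / template in jig by depth
for a,b in [((125,180),(175,210))]:
    Q=P[b[0]:b[1],a[0]:a[1]].reshape(-1,3); q=Q[Q[:,2]>0.06]; print(len(q)); print(q.round(3))
```

```text
rack ((530.6976318359375, 283.23358154296875), (50.96480178833008, 133.41629028320312), 6.536425590515137)
[[497.79998779296875, 346.6000061035156], [513.0, 214.10000610351562], [563.5999755859375, 219.89999389648438], [548.4000244140625, 352.3999938964844]]
jig base ((539.7708740234375, -266.9468688964844), (179.16287231445312, 79.78897094726562), 17.057491302490234)
[[442.3999938964844, -255.10000610351562], [465.79998779296875, -331.3999938964844], [637.0999755859375, -278.79998779296875], [613.7000122070312, -202.5]]
96
[[ 0.443 -0.098  1.318]
 [ 0.443 -0.098  1.318]
 [ 0.443 -0.098  1.318]
 [ 0.443 -0.098  1.318]
 [ 0.443 -0.098  1.318]
 [ 0.543  0.251  0.074]
 [ 0.543  0.245  0.081]
 [ 0.543  0.242  0.08 ]
 [ 0.543  0.24   0.078]
 [ 0.54   0.25   0.078]
 [ 0.54   0.246  0.079]
 [ 0.539  0.242  0.08 ]
 [ 0.539  0.238  0.082]
 [ 0.54   0.238  0.072]
 [ 0.541  0.238  0.06 ]
 [ 0.537  0.32   0.091]
 [ 0.536  0.252  0.079]
 [ 0.536  0.248  0.082]
 [ 0.536  0.244  0.085]
 [ 0.536  0.243  0.078]
 [ 0.536  0.239  0.082]
 [ 0.536  0.236  0.079]
 [ 0.537  0.235  0.069]
 [ 0.534  0.327  0
[... 1034 characters left out ...]
  ]
 [ 0.524  0.319  0.096]
 [ 0.524  0.317  0.091]
 [ 0.524  0.315  0.087]
 [ 0.525  0.316  0.075]
 [ 0.525  0.314  0.071]
 [ 0.526  0.314  0.061]
 [ 0.443 -0.098  1.318]
 [ 0.521  0.33   0.091]
 [ 0.521  0.327  0.092]
 [ 0.521  0.323  0.094]
 [ 0.521  0.319  0.096]
 [ 0.521  0.317  0.091]
 [ 0.521  0.315  0.087]
 [ 0.521  0.313  0.083]
 [ 0.522  0.314  0.07 ]
 [ 0.522  0.314  0.063]
 [ 0.443 -0.098  1.318]
 [ 0.518  0.33   0.091]
 [ 0.518  0.326  0.092]
 [ 0.518  0.323  0.094]
 [ 0.518  0.321  0.09 ]
 [ 0.518  0.321  0.079]
 [ 0.519  0.32   0.074]
 [ 0.519  0.319  0.066]
 [ 0.515  0.327  0.08 ]
 [ 0.516  0.327  0.073]
 [ 0.516  0.325  0.069]
 [ 0.443 -0.098  1.318]
 [ 0.443 -0.098  1.318]]
```

```bash
cat >> h.py <<'E'
def T(p,q):
    M=np.eye(4); M[:3,:3]=rot(q); M[:3,3]=p; return M
def down(yaw): # tool pointing down, tool x at world yaw
    c,s=np.cos(yaw),np.sin(yaw); return np.array([[c,s,0],[s,-c,0],[0,0,-1.]])
def rows(A,p,Rt,n):
    "equal-step straight path from tool pose A to p,Rt in n rows: list of rows"
    dw=R.from_matrix(A[:3,:3].T@Rt).as_rotvec(); out=[]; Rc=A[:3,:3].copy(); pc=A[:3,3].copy()
    for i in range(n):
        d=(np.asarray(p)-A[:3,3])/n; out.append(np.r_[Rc.T@d/0.25, dw/n/(np.pi/2)]); Rc=Rc@R.from_rotvec(dw/n).as_matrix()
    return np.array(out)
def state():
    from bench import monitor
    return monitor.get_state()
E
python3 - <<'E'
from h import *
s=state(); A=T(s['tcp_pos'],s['orientation']); w=dict(np.load('pics/wrist0.npz'))
C=np.linalg.inv(A)@T(w['eye'],w['rotation']); print(C.round(4)); np.save('camtool.npy',C)
tgt=np.array([0.5265,0.2835,0.22]); Rt=down(0.0)
r=rows(A,tgt,Rt,20); print(np.linalg.norm(tgt-A[:3,3])); print(r.round(4)[:,[0,1,2,3,4,5]])
B=np.eye(4);B[:3,:3]=Rt;B[:3,3]=tgt; M=B@C
q=R.from_matrix(M[:3,:3]).as_quat(); c=dict(mtx=w['mtx'],eye=M[:3,3],rotation=[q[3],*q[:3]])
for P in [(0.5265,0.3235,0.094),(0.535,0.2435,0.076)]: print(proj(c,P))
E
```

```text
[[ 1.000e+00 -1.400e-03  8.000e-04  6.000e-04]
 [-1.200e-03 -9.634e-01 -2.680e-01 -6.750e-02]
 [ 1.100e-03  2.680e-01 -9.634e-01 -1.424e-01]
 [ 0.000e+00  0.000e+00  0.000e+00  1.000e+00]]
0.9291565042763941
[[-0.1434 -0.1182  0.0023 -0.      0.     -0.0392]
 [-0.1359 -0.1268  0.0023 -0.      0.     -0.0392]
 [-0.1278 -0.1349  0.0023 -0.      0.     -0.0392]
 [-0.1192 -0.1425  0.0023 -0.      0.     -0.0392]
 [-0.1102 -0.1496  0.0022 -0.      0.     -0.0392]
 [-0.1008 -0.1561  0.0022 -0.      0.     -0.0392]
 [-0.091  -0.162   0.0022 -0.      0.     -0.0392]
 [-0.0809 -0.1673  0.0022 -0.      0.     -0.0392]
 [-0.0704 -0.172   0.0022 -0.      0.     -0.0392]
 [-0.0597 -0.176   0.0022 -0.      0.     -0.0392]
 [-0.0488 -0.1793  0.0022 -0.      0.     -0.0392]
 [-0.0376 -0.182   0.0022 -0.      0.     -0.0392]
 [-0.0264 -0.1839  0.0022 -0.      0.     -0.0392]
 [-0.015  -0.1852  0.0022 -0.      0.     -0.0392]
 [-0.0036 -0.1858  0.0022 -0.      0.     -0.0392]
 [ 0.0079 -0.1857  0.0021 -0.      0.     -0.0392]
 [ 0.0193 -0.1848  0.0021 -0.      0.     -0.0392]
 [ 0.0306 -0.1833  0.0021 -0.      0.     -0.0392]
 [ 0.0419 -0.181   0.0021 -0.      0.     -0.0392]
 [ 0.0529 -0.1781  0.0021 -0.      0.     -0.0392]]
[264.0566045  149.69341404]
[271.47757033 218.82975671]
```

```bash
python3 -m handwheel '[{"x":-0.1434,"y":-0.118,"wz":-0.039},{"x":-0.136,"y":-0.127,"wz":-0.039},{"x":-0.128,"y":-0.135,"wz":-0.039},{"x":-0.119,"y":-0.142,"wz":-0.039},{"x":-0.11,"y":-0.15,"wz":-0.039},{"x":-0.101,"y":-0.156,"wz":-0.039},{"x":-0.091,"y":-0.162,"wz":-0.039},{"x":-0.081,"y":-0.167,"wz":-0.039},{"x":-0.07,"y":-0.172,"wz":-0.039},{"x":-0.06,"y":-0.176,"wz":-0.039}]' 1 60
```

```text
validation failed for argument at $[0]...
```

```bash
python3 -m handwheel '[{"x":-0.143,"y":-0.118,"z":0,"wx":0,"wy":0,"wz":-0.039},{"x":-0.136,"y":-0.127,"z":0,"wx":0,"wy":0,"wz":-0.039},{"x":-0.128,"y":-0.135,"z":0,"wx":0,"wy":0,"wz":-0.039},{"x":-0.119,"y":-0.142,"z":0,"wx":0,"wy":0,"wz":-0.039},{"x":-0.11,"y":-0.15,"z":0,"wx":0,"wy":0,"wz":-0.039},{"x":-0.101,"y":-0.156,"z":0,"wx":0,"wy":0,"wz":-0.039},{"x":-0.091,"y":-0.162,"z":0,"wx":0,"wy":0,"wz":-0.039},{"x":-0.081,"y":-0.167,"z":0,"wx":0,"wy":0,"wz":-0.039},{"x":-0.07,"y":-0.172,"z":0,"wx":0,"wy":0,"wz":-0.039},{"x":-0.06,"y":-0.176,"z":0,"wx":0,"wy":0,"wz":-0.039}]' 1 60
```

```text
t: 1.15
tcp_pos: [0.368, -0.1518, 0.2314]
orientation: [0.0, 0.953, -0.304, 0.0]
force: [2.2, 0.3, 0.6]
gripper_width: 0.0856
```

```bash
python3 -m handwheel '[{"x":-0.049,"y":-0.179,"z":0.004,"wx":0,"wy":0,"wz":-0.039},{"x":-0.038,"y":-0.182,"z":0.004,"wx":0,"wy":0,"wz":-0.039},{"x":-0.026,"y":-0.184,"z":0.004,"wx":0,"wy":0,"wz":-0.039},{"x":-0.015,"y":-0.185,"z":0.004,"wx":0,"wy":0,"wz":-0.039},{"x":-0.004,"y":-0.186,"z":0.004,"wx":0,"wy":0,"wz":-0.039},{"x":0.008,"y":-0.186,"z":0.004,"wx":0,"wy":0,"wz":-0.039},{"x":0.019,"y":-0.185,"z":0.004,"wx":0,"wy":0,"wz":-0.039},{"x":0.031,"y":-0.183,"z":0.004,"wx":0,"wy":0,"wz":-0.039},{"x":0.042,"y":-0.181,"z":0.004,"wx":0,"wy":0,"wz":-0.039},{"x":0.053,"y":-0.178,"z":0.004,"wx":0,"wy":0,"wz":-0.039}]' 1 60
python3 - <<'E'
from h import *
from bench import viewer
s=state(); print(s['tcp_pos'],s['orientation'],s['q'].round(3))
c=viewer.camera('wrist'); np.savez('pics/w1.npz',**c); cv2.imwrite('pics/w1.png',c['frame'][:,:,::-1]); crop(c,200,340,90,270,4,'pics/w1c.png')
E
```

```text
t: 2.15
tcp_pos: [0.5299, 0.2835, 0.2208]
orientation: [0.0, 1.0, -0.002, -0.0]
force: [1.1, -0.6, 1.0]
gripper_width: 0.0851
[0.52991678 0.28349614 0.22083043] [ 2.59225039e-04  9.99996891e-01 -2.47417189e-03 -1.70483045e-04] [-0.041  0.483 -0.741  1.633  0.348  1.164 -0.87 ]
```

View pics/w1c.png

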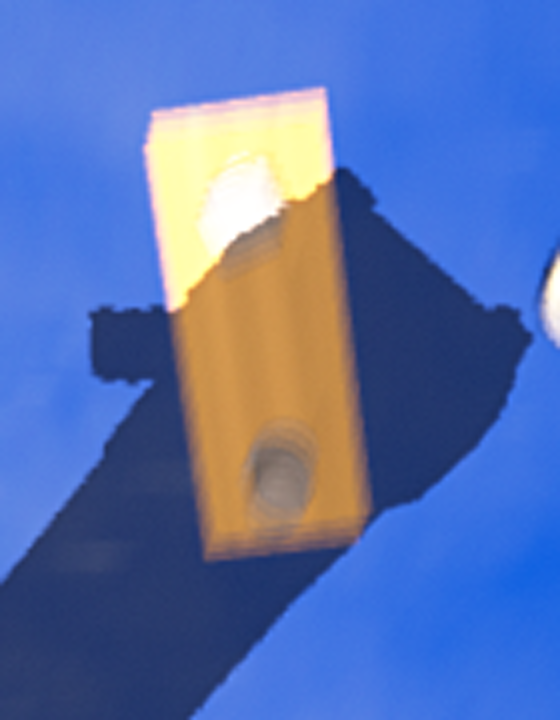

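The motion blurred this one: the square grip is overexposed at about (260,145) and the thin pin sits at (270,208). I'll retake it now that the arm is still.

Run:
```python
from h import *
from bench import viewer
c=viewer.camera('wrist');c=viewer.camera('wrist'); np.savez('pics/w2.npz',**c); crop(c,200,340,90,230,5,'pics/w2c.png')
P=cloud(c); m=(P[...,2]>0.086)&(P[...,2]<0.1)&(P[...,1]>0.29)&(P[...,1]<0.36)&(P[...,0]>0.48)&(P[...,0]<0.57)
m8=m.astype(np.uint8); cs,_=cv2.findContours(m8,cv2.RETR_EXTERNAL,cv2.CHAIN_APPROX_NONE); k=max(cs,key=cv2.contourArea)
W=np.array([onplane(c,*p[0],0.094)[:2] for p in k],np.float32); print(cv2.minAreaRect(W*1000), cv2.contourArea(k)); print(cv2.minAreaRect(k), P[m].mean(0))
t=P[m]; print(t[:,2].std())
m=(P[...,2]>0.06)&(P[...,2]<0.1)&(P[...,1]>0.2)&(P[...,1]<0.28)&(P[...,0]>0.48)&(P[...,0]<0.57)
print(P[m].mean(0),P[m][:,2].max())
s=state(); print(s['tcp_pos'],s['orientation'])
```

```text
((524.4091186523438, 324.24249267578125), (17.911325454711914, 18.037752151489258), 24.077857971191406) 291.0
((260.4742431640625, 154.5670166015625), (18.073162078857422, 17.870092391967773), 66.03751373291016) [0.52439168 0.32430409 0.09359078]
0.0010470991064463013
[0.53363047 0.2470691  0.07632682] 0.08147844368668122
[0.52858527 0.28549184 0.220224  ] [-8.82066783e-04  9.99998487e-01 -9.77945219e-04 -1.13653963e-03]
```

View pics/w2c.png

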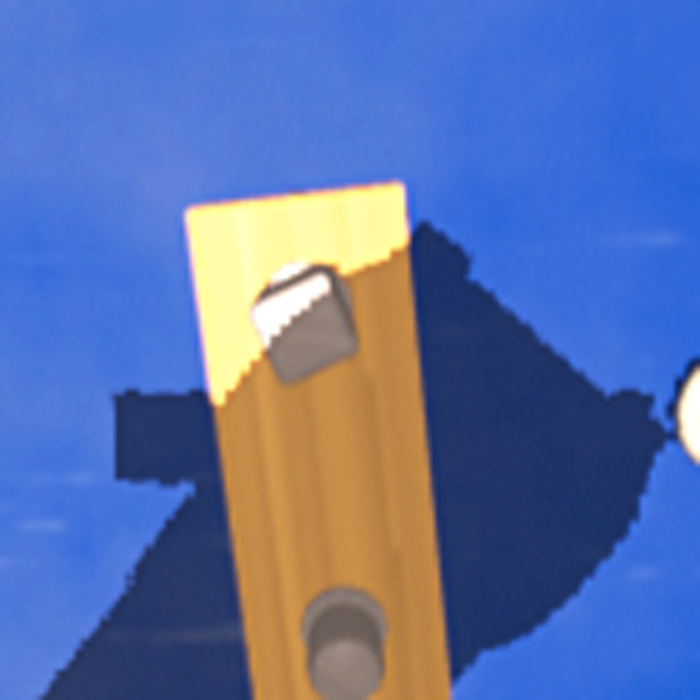

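Run:
```python
from h import *
s=state(); A=T(s['tcp_pos'],s['orientation'])
r=rows(A,[0.5252,0.3242,0.13],down(np.radians(24)),8); print(r.round(4))
```

```text
[[-0.0016 -0.0193  0.0451 -0.0002  0.0001 -0.0335]
 [-0.0006 -0.0193  0.0451 -0.0002  0.0001 -0.0335]
 [ 0.0004 -0.0194  0.0451 -0.0002  0.0001 -0.0335]
 [ 0.0014 -0.0193  0.0451 -0.0002  0.0001 -0.0335]
 [ 0.0024 -0.0192  0.0451 -0.0002  0.0001 -0.0335]
 [ 0.0034 -0.0191  0.0451 -0.0002  0.0001 -0.0335]
 [ 0.0044 -0.0189  0.0451 -0.0002  0.0001 -0.0335]
 [ 0.0054 -0.0187  0.0451 -0.0002  0.0001 -0.0335]]
```

```bash
python3 -m handwheel '[{"x":-0.002,"y":-0.019,"z":0.045,"wx":0,"wy":0,"wz":-0.0335},{"x":-0.001,"y":-0.019,"z":0.045,"wx":0,"wy":0,"wz":-0.0335},{"x":0,"y":-0.019,"z":0.045,"wx":0,"wy":0,"wz":-0.0335},{"x":0.001,"y":-0.019,"z":0.045,"wx":0,"wy":0,"wz":-0.0335},{"x":0.002,"y":-0.019,"z":0.045,"wx":0,"wy":0,"wz":-0.0335},{"x":0.003,"y":-0.019,"z":0.045,"wx":0,"wy":0,"wz":-0.0335},{"x":0.004,"y":-0.019,"z":0.045,"wx":0,"wy":0,"wz":-0.0335},{"x":0.005,"y":-0.019,"z":0.045,"wx":0,"wy":0,"wz":-0.0335},{"x":0,"y":0,"z":0,"wx":0,"wy":0,"wz":0},{"x":0,"y":0,"z":0,"wx":0,"wy":0,"wz":0}]' 1 60
python3 - <<'E'
from h import *
s=state(); A=T(s['tcp_pos'],s['orientation']); print(s['tcp_pos'],np.degrees(np.arctan2(A[1,0],A[0,0])),A[:3,2].round(4))
r=rows(A,[0.5252,0.3242,0.06],down(np.radians(24)),8); print(r.round(4)[0])
E
```

```text
t: 3.3
tcp_pos: [0.5257, 0.319, 0.1314]
orientation: [0.0, 0.979, 0.204, -0.0]
force: [-0.5, -0.2, 0.3]
gripper_width: 0.0857
[0.52573729 0.31899701 0.13136898] 23.577784492907824 [-3.e-04 -9.e-04 -1.e+00]
[ 0.0008 -0.0025  0.0357  0.0001  0.0001 -0.0006]
```

```bash
python3 -m handwheel '[{"x":0.001,"y":-0.004,"z":0.036,"wx":0,"wy":0,"wz":0},{"x":0.001,"y":-0.004,"z":0.036,"wx":0,"wy":0,"wz":0},{"x":0.001,"y":-0.004,"z":0.036,"wx":0,"wy":0,"wz":0},{"x":0.001,"y":-0.004,"z":0.036,"wx":0,"wy":0,"wz":-0.002},{"x":0,"y":-0.002,"z":0.036,"wx":0,"wy":0,"wz":-0.002},{"x":0,"y":0,"z":0.036,"wx":0,"wy":0,"wz":0},{"x":0,"y":0,"z":0.036,"wx":0,"wy":0,"wz":0},{"x":0,"y":0,"z":0.032,"wx":0,"wy":0,"wz":0},{"x":0,"y":0,"z":0,"wx":0,"wy":0,"wz":0},{"x":0,"y":0,"z":0,"wx":0,"wy":0,"wz":0}]' 1 60
python3 - <<'E'
from h import *
from bench import viewer
c=viewer.camera('wrist'); np.savez('pics/w3.npz',**c); cv2.imwrite('pics/w3.png',c['frame'][:,:,::-1])
s=state(); A=T(s['tcp_pos'],s['orientation']); print(s['tcp_pos'],np.degrees(np.arctan2(A[1,0],A[0,0])),A[:3,2].round(4))
E
```

```text
t: 4.3
tcp_pos: [0.5246, 0.3248, 0.0602]
orientation: [-0.0, 0.978, 0.209, -0.0]
force: [-0.3, -0.7, -0.2]
gripper_width: 0.0854
[0.52479543 0.32498858 0.06053633] 24.096607829156678 [ 3.e-04  3.e-04 -1.e+00]
```

View pics/w3.png

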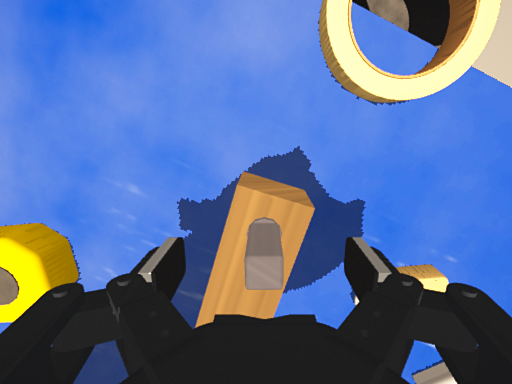

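The grip at (264,270) is square to the jaws and midway between the pads, so I'll close on it.

```bash
python3 -m handwheel '[{"x":0,"y":0,"z":0,"wx":0,"wy":0,"wz":0},{"x":0,"y":0,"z":0,"wx":0,"wy":0,"wz":0},{"x":0,"y":0,"z":0,"wx":0,"wy":0,"wz":0},{"x":0,"y":0,"z":0,"wx":0,"wy":0,"wz":0},{"x":0,"y":0,"z":0,"wx":0,"wy":0,"wz":0},{"x":0,"y":0,"z":0,"wx":0,"wy":0,"wz":0},{"x":0,"y":0,"z":0,"wx":0,"wy":0,"wz":0},{"x":0,"y":0,"z":0,"wx":0,"wy":0,"wz":0},{"x":0,"y":0,"z":0,"wx":0,"wy":0,"wz":0},{"x":0,"y":0,"z":0,"wx":0,"wy":0,"wz":0}]' -1 70
```

```text
t: 5.35
tcp_pos: [0.5249, 0.3249, 0.0605]
orientation: [-0.0, 0.978, 0.209, 0.0]
force: [0.7, -0.8, 4.6]
gripper_width: 0.0171
```

Run:
```python
from h import *
c=dict(np.load('pics/top0.npz')); P=cloud(c); f=c['frame'].astype(int); s=dict(np.load('pics/scene0.npz')); Q=cloud(s)
m=(P[...,2]>0.08)&(P[...,2]<0.6)&(P[...,1]<-0.1)&(P[...,1]>-0.6)&(P[...,0]>0.45)
for y0 in np.arange(-0.6,-0.1,0.05):
    k=m&(P[...,1]>=y0)&(P[...,1]<y0+0.05); 
    if k.any(): print('top',y0.round(2),P[k][:,0].min().round(3),P[k][:,2].max().round(3),P[k][np.argmin(P[k][:,0])].round(3))
m=(Q[...,2]>0.03)&(Q[...,2]<0.5)&(Q[...,1]<-0.1)&(Q[...,1]>-0.6)&(Q[...,0]>0.6)
for z in (0.05,0.1,0.15,0.2,0.25):
    k=m&(abs(Q[...,2]-z)<0.02); print('sc',z,k.sum(), Q[k][:,:2].min(0) if k.any() else '')
print('bottle',onplane(c,172.5,149,0.15), Q[225,147],'cup',P[165,381],'keys')
```

```text
top -0.6 0.725 0.132 [ 0.725 -0.552  0.132]
top -0.55 0.665 0.277 [ 0.665 -0.501  0.199]
top -0.5 0.664 0.278 [ 0.664 -0.499  0.092]
top -0.45 0.665 0.349 [ 0.665 -0.448  0.115]
top -0.4 0.664 0.357 [ 0.664 -0.362  0.158]
top -0.35 0.665 0.349 [ 0.665 -0.308  0.148]
top -0.3 0.665 0.28 [ 0.665 -0.268  0.102]
top -0.25 0.665 0.277 [ 0.665 -0.214  0.191]
top -0.2 0.666 0.228 [ 0.666 -0.198  0.087]
sc 0.05 1141 [ 0.6000699  -0.59822088]
sc 0.1 1052 [ 0.66017099 -0.59835005]
sc 0.15 1140 [ 0.65942493 -0.59993697]
sc 0.2 1178 [ 0.66007157 -0.59922241]
sc 0.25 1380 [ 0.66943738 -0.59884562]
bottle [0.6574334 0.1865734 0.15     ] [0.64619398 0.21439784 0.07214476] cup [ 0.61107018 -0.50145921  0.00259745] keys
```

```bash
python3 -m handwheel '[{"x":0,"y":0,"z":-0.08,"wx":0,"wy":0,"wz":0},{"x":0,"y":0,"z":-0.16,"wx":0,"wy":0,"wz":0},{"x":0,"y":0,"z":-0.16,"wx":0,"wy":0,"wz":0},{"x":0,"y":0,"z":-0.16,"wx":0,"wy":0,"wz":0},{"x":-0.05,"y":0.14,"z":0,"wx":0,"wy":0,"wz":0},{"x":-0.059,"y":0.162,"z":0,"wx":0,"wy":0,"wz":0},{"x":-0.059,"y":0.162,"z":0,"wx":0,"wy":0,"wz":0},{"x":-0.059,"y":0.162,"z":0,"wx":0,"wy":0,"wz":0},{"x":-0.059,"y":0.162,"z":0,"wx":0,"wy":0,"wz":0},{"x":-0.059,"y":0.162,"z":0,"wx":0,"wy":0,"wz":0}]' -1 70
python3 - <<'E'
from h import *
s=state(); A=T(s['tcp_pos'],s['orientation']); print(s['tcp_pos'],s['force'],s['gripper_width'])
r=rows(A,[0.5717,-0.32,0.2],down(np.radians(17)),10); print(r.round(4))
E
```

```text
t: 6.35
tcp_pos: [0.5423, 0.0707, 0.1997]
orientation: [0.0, 0.978, 0.209, -0.001]
force: [0.8, 0.1, -1.5]
gripper_width: 0.017
[0.54226212 0.07074564 0.19972532] [ 0.7864115   0.06603541 -1.47205621] 0.016958201403840318
[[-5.310e-02  1.475e-01 -1.000e-04 -0.000e+00  1.000e-04  7.900e-03]
 [-5.120e-02  1.481e-01 -1.000e-04 -0.000e+00  1.000e-04  7.900e-03]
 [-4.940e-02  1.488e-01 -1.000e-04 -0.000e+00  1.000e-04  7.900e-03]
 [-4.750e-02  1.494e-01 -1.000e-04 -0.000e+00  1.000e-04  7.900e-03]
 [-4.570e-02  1.499e-01 -1.000e-04 -0.000e+00  1.000e-04  7.900e-03]
 [-4.380e-02  1.505e-01 -1.000e-04 -0.000e+00  1.000e-04  7.900e-03]
 [-4.200e-02  1.510e-01 -1.000e-04 -0.000e+00  1.000e-04  7.900e-03]
 [-4.010e-02  1.515e-01 -1.000e-04 -0.000e+00  1.000e-04  7.900e-03]
 [-3.820e-02  1.520e-01 -1.000e-04 -0.000e+00  1.000e-04  7.900e-03]
 [-3.630e-02  1.525e-01 -1.000e-04 -0.000e+00  1.000e-04  7.900e-03]]
```

```bash
python3 -m handwheel '[{"x":-0.059,"y":0.164,"z":0,"wx":0,"wy":0,"wz":0.009},{"x":-0.057,"y":0.165,"z":0,"wx":0,"wy":0,"wz":0.009},{"x":-0.055,"y":0.165,"z":0,"wx":0,"wy":0,"wz":0.009},{"x":-0.053,"y":0.166,"z":0,"wx":0,"wy":0,"wz":0.009},{"x":-0.051,"y":0.166,"z":0,"wx":0,"wy":0,"wz":0.009},{"x":-0.049,"y":0.167,"z":0,"wx":0,"wy":0,"wz":0.009},{"x":-0.047,"y":0.168,"z":0,"wx":0,"wy":0,"wz":0.009},{"x":-0.045,"y":0.168,"z":0,"wx":0,"wy":0,"wz":0.009},{"x":-0.043,"y":0.168,"z":0,"wx":0,"wy":0,"wz":0.007},{"x":0,"y":0,"z":0,"wx":0,"wy":0,"wz":0}]' -1 70
python3 - <<'E'
from h import *
from bench import viewer
c=viewer.camera('wrist');c=viewer.camera('wrist'); np.savez('pics/w4.npz',**c); cv2.imwrite('pics/w4.png',c['frame'][:,:,::-1]); crop(c,150,380,60,230,3,'pics/w4c.png')
s=state(); A=T(s['tcp_pos'],s['orientation']); print(s['tcp_pos'],np.degrees(np.arctan2(A[1,0],A[0,0])),A[:3,2].round(4),s['force'])
E
```

```text
t: 7.35
tcp_pos: [0.5664, -0.3265, 0.1983]
orientation: [0.001, 0.99, 0.143, -0.002]
force: [0.0, -1.8, -1.2]
gripper_width: 0.0169
[ 0.56792639 -0.31903068  0.19895829] 16.836578786597844 [-0.0017  0.0014 -1.    ] [ 0.42737428  0.41542809 -1.40316662]
```

View pics/w4.png

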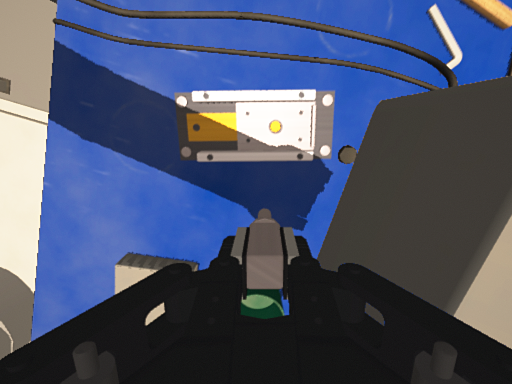

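View pics/w4c.png

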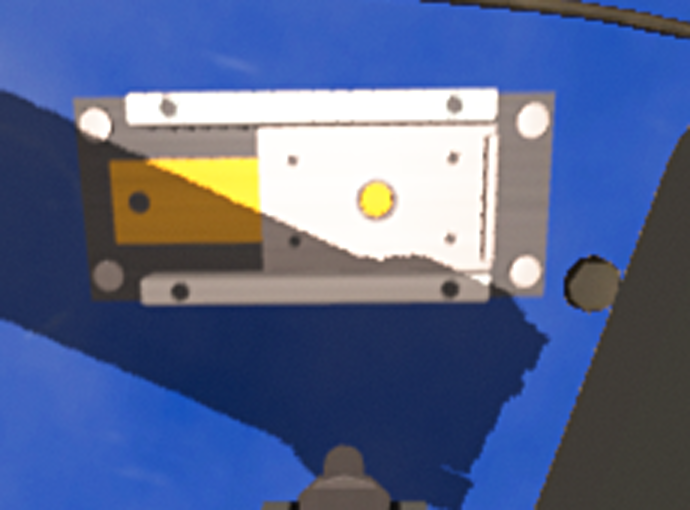

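Run:
```python
from h import *
c=dict(np.load('pics/w4.npz'))
g=lambda a,b,z: onplane(c,a/3+150-1/3,b/3+60-1/3,z)[:2]*1000
bolts=[g(*p,0.025) for p in [(96,124),(531,120),(108,275),(526,271)]]
rs=[g(*p,0.043) for p in [(168,107),(454,104),(180,291),(450,289)]]
re=[g(*p,0.043) for p in [(127,110),(498,107),(142,291),(490,288)]]
dots=[g(*p,0.042) for p in [(292,160),(453,157),(295,241),(450,238)]]
hole=g(376,199,0.042); br=g(113,201,0.0315); bh=g(139,202,.0315)
base=[g(*p,0.022) for p in [(76,98),(554,93),(93,302),(544,296)]]
for n,L in dict(bolts=bolts,rs=rs,re=re,dots=dots,base=base).items():
    L=np.array(L); d=(L[1]-L[0]+L[3]-L[2])/2; print(n,L.mean(0).round(1),'yaw',np.degrees(np.arctan2(d[1],d[0])).round(2),'len',np.linalg.norm(L[1]-L[0]).round(1),np.linalg.norm(L[3]-L[2]).round(1),'wid',np.linalg.norm(L[2]-L[0]).round(1),np.linalg.norm(L[3]-L[1]).round(1))
print('hole',hole,'brass end',br,bh)
O=np.mean([np.mean(rs,0),np.mean(re,0),np.mean(base,0)],0); print(O)
y=np.radians(17.06); ex=np.array([np.cos(y),np.sin(y)]); ey=np.array([-ex[1],ex[0]])
for n,p in dict(hole=hole,dotc=np.mean(dots,0),br=br).items(): print(n,(p-O)@ex,(p-O)@ey)
P=cloud(c); print(P[126,265],P[126,250],P[126,220])
```

```text
bolts [ 537.9 -266. ] yaw 17.22 len 162.2 163.6 wid 55.9 55.7
rs [ 537.9 -266.1] yaw 17.19 len 100.1 100.2 wid 64.3 64.4
re [ 538.4 -266.4] yaw 17.16 len 129.9 129.1 wid 63.3 63.1
dots [ 558.4 -259.6] yaw 17.75 len 57.4 56.7 wid 28.4 28.3
base [ 538.5 -266.3] yaw 17.36 len 178.4 179.7 wid 76.4 75.6
hole [ 559.58408684 -259.09288183] brass end [ 465.81637747 -288.12845287] [ 475.2369748  -285.68186102]
[ 538.27807226 -266.27340902]
hole 22.475081303298474 0.6139609913518016
dotc 21.187316073045785 0.4379686932048508
br -75.68491913520401 0.364924109895905
[ 0.54919985 -0.26219903  0.04256517] [ 0.53363738 -0.26687037  0.04230992] [ 0.50089256 -0.27684508  0.03189627]
```

Run:
```python
from h import *
c=dict(np.load('pics/w4.npz')); P=cloud(c); s=state(); A=T(s['tcp_pos'],s['orientation'])
# camera pose in tool is fixed
C=np.load('camtool.npy'); M=T(c['eye'],c['rotation'])@np.linalg.inv(C); Q=(P-M[:3,3])@M[:3,:3]
print(M[:3,3])
for v in range(203,290,5):
    row=Q[v]; k=(abs(row[:,0])<0.02)&(abs(row[:,1])<0.02)&(row[:,2]>-0.06)&(row[:,2]<0.07)
    if k.any(): r=row[k]; u=np.where(k)[0]; print(v,u.min(),u.max(),'x',r[:,0].min().round(4),r[:,0].max().round(4),'mid',np.median(r,0).round(4))
```

```text
[ 0.56666084 -0.32252598  0.19846334]
208 264 264 x 0.0002 0.0002 mid [ 0.0002 -0.0045  0.0483]
213 258 270 x -0.0044 0.0046 mid [ 0.0002 -0.0039  0.0389]
218 257 271 x -0.0041 0.0046 mid [ 0.0002 -0.0099  0.0124]
223 251 278 x -0.0076 0.0087 mid [ 0.0006 -0.0086  0.0073]
228 238 291 x -0.0141 0.0151 mid [ 0.0006 -0.0089 -0.0011]
233 236 293 x -0.0144 0.0156 mid [ 0.0006 -0.0088 -0.008 ]
238 227 300 x -0.0196 0.0198 mid [ 0.     -0.0087 -0.0143]
243 225 301 x -0.0199 0.0193 mid [-0.0002 -0.0087 -0.0202]
248 223 303 x -0.02 0.0197 mid [-0.0001 -0.0086 -0.0255]
253 222 304 x -0.0197 0.0194 mid [ 0.0001 -0.0087 -0.0306]
258 216 310 x -0.0198 0.0193 mid [-0.0001 -0.0097 -0.0372]
263 214 312 x -0.0197 0.02 mid [-0.0001 -0.0079 -0.0383]
268 213 314 x -0.0199 0.0199 mid [ 0.0001 -0.0093 -0.0448]
273 211 316 x -0.0198 0.0199 mid [-0.0001 -0.0114 -0.0518]
278 209 317 x -0.0199 0.0198 mid [-0.0001 -0.011  -0.0545]
283 238 291 x -0.0098 0.011 mid [ 0.0006  0.0052 -0.0335]
288 238 291 x -0.01 0.0112 mid [ 0.0008  0.008  -0.0334]
```

```bash
python3 -m handwheel '[{"x":0.005,"y":-0.034,"z":0.052,"wx":0,"wy":0,"wz":-0.002},{"x":0.005,"y":-0.034,"z":0.052,"wx":0,"wy":0,"wz":-0.002},{"x":0.005,"y":-0.034,"z":0.052,"wx":0,"wy":0,"wz":0},{"x":0.005,"y":-0.034,"z":0.052,"wx":0,"wy":0,"wz":0},{"x":0.005,"y":-0.034,"z":0.052,"wx":0,"wy":0,"wz":0},{"x":0.005,"y":-0.034,"z":0.052,"wx":0,"wy":0,"wz":0},{"x":0.005,"y":-0.034,"z":0.052,"wx":0,"wy":0,"wz":0},{"x":0,"y":0,"z":0,"wx":0,"wy":0,"wz":0},{"x":0,"y":0,"z":0,"wx":0,"wy":0,"wz":0},{"x":0,"y":0,"z":0,"wx":0,"wy":0,"wz":0}]' -1 70
python3 - <<'E'
from h import *
from bench import viewer
c=viewer.camera('wrist'); np.savez('pics/w5.npz',**c); cv2.imwrite('pics/w5.png',c['frame'][:,:,::-1]); crop(c,190,350,130,280,4,'pics/w5c.png')
s=state(); A=T(s['tcp_pos'],s['orientation']); print(s['tcp_pos'],np.degrees(np.arctan2(A[1,0],A[0,0])),A[:3,2].round(4),s['force'])
r=rows(A,[0.5592,-0.2594,0.1075],down(np.radians(17.2)),1); print(r.round(4))
E
```

```text
t: 8.45
tcp_pos: [0.5601, -0.2593, 0.1099]
orientation: [0.0, 0.989, 0.15, 0.0]
force: [0.3, -1.0, -0.9]
gripper_width: 0.0172
[ 0.56009967 -0.25936031  0.10993574] 17.292074120501916 [ 1.1e-03 -7.0e-04 -1.0e+00] [ 0.37071646  0.23436144 -1.41614363]
[[-0.0035 -0.0009  0.0097  0.0007 -0.0005  0.001 ]]
```

View pics/w5c.png

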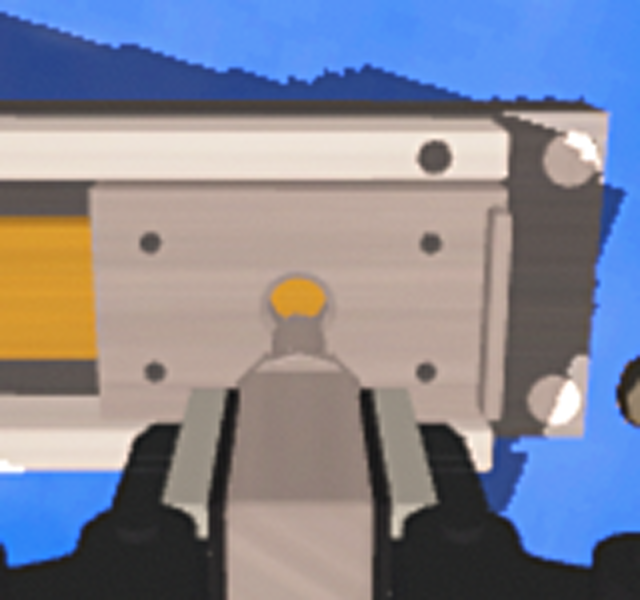

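The nose is centred over the hole (crop x about 298 for both), and brass shows through it. I'll check the offset numerically.

Run:
```python
from h import *
c=dict(np.load('pics/w5.npz')); C=np.load('camtool.npy'); M=T(c['eye'],c['rotation'])@np.linalg.inv(C); print(M[:3,3])
g=lambda a,b,z: onplane(c,a/4+190-3/8,b/4+130-3/8,z)
d=np.array([g(*p,0.042) for p in [(150,243),(430,243),(155,372),(426,371)]]); m=d.mean(0); print(m, (m-M[:3,3])@M[:3,:3], np.linalg.norm(d[1]-d[0]),np.linalg.norm(d[2]-d[0]))
h=np.array([g(*p,0.042) for p in [(264,300),(333,300)]]); print(((h-M[:3,3])@M[:3,:3]).round(4))
b=g(298,273,0.042); print((b-M[:3,3])@M[:3,:3])
```

```text
[ 0.55959516 -0.25972697  0.10982229]
[ 0.55850564 -0.26078028  0.042     ] [-0.00138467  0.00076885  0.06782072] 0.05691395106214153 0.028000254628890758
[[-0.0068 -0.001   0.0678]
 [ 0.0074 -0.001   0.0678]]
[ 0.00021387 -0.0068325   0.06783124]
```

```bash
python3 -m handwheel '[{"x":0.001,"y":0.003,"z":0.016,"wx":0,"wy":0,"wz":0},{"x":0,"y":0,"z":0.016,"wx":0,"wy":0,"wz":0},{"x":0,"y":0,"z":0.016,"wx":0,"wy":0,"wz":0},{"x":0,"y":0,"z":0.012,"wx":0,"wy":0,"wz":0},{"x":0,"y":0,"z":0.008,"wx":0,"wy":0,"wz":0},{"x":0,"y":0,"z":0.008,"wx":0,"wy":0,"wz":0},{"x":0,"y":0,"z":0.006,"wx":0,"wy":0,"wz":0},{"x":0,"y":0,"z":0,"wx":0,"wy":0,"wz":0},{"x":0,"y":0,"z":0,"wx":0,"wy":0,"wz":0},{"x":0,"y":0,"z":0,"wx":0,"wy":0,"wz":0}]' -1 70
```

```text
t: 9.5
tcp_pos: [0.5602, -0.2593, 0.089]
orientation: [0.0, 0.989, 0.151, 0.0]
force: [-0.5, 0.3, -1.6]
gripper_width: 0.0171
```

```bash
python3 -m handwheel '[{"x":0,"y":0,"z":0.004,"wx":0,"wy":0,"wz":0},{"x":0,"y":0,"z":0.004,"wx":0,"wy":0,"wz":0},{"x":0,"y":0,"z":0.003,"wx":0,"wy":0,"wz":0},{"x":0,"y":0,"z":0.003,"wx":0,"wy":0,"wz":0},{"x":0,"y":0,"z":0.002,"wx":0,"wy":0,"wz":0},{"x":0,"y":0,"z":0.002,"wx":0,"wy":0,"wz":0},{"x":0,"y":0,"z":0.002,"wx":0,"wy":0,"wz":0},{"x":0,"y":0,"z":0.002,"wx":0,"wy":0,"wz":0},{"x":0,"y":0,"z":0,"wx":0,"wy":0,"wz":0},{"x":0,"y":0,"z":0,"wx":0,"wy":0,"wz":0}]' -1 70
```

```text
t: 10.5
tcp_pos: [0.5602, -0.2593, 0.0839]
orientation: [0.0, 0.989, 0.151, 0.0]
force: [-1.6, -0.6, 5.1]
gripper_width: 0.0175
```

```bash
python3 -m handwheel '[{"x":-0.004,"y":0,"z":0,"wx":0,"wy":0,"wz":0},{"x":-0.006,"y":0,"z":0,"wx":0,"wy":0,"wz":0},{"x":-0.006,"y":0,"z":0,"wx":0,"wy":0,"wz":0},{"x":-0.006,"y":0,"z":0,"wx":0,"wy":0,"wz":0},{"x":-0.006,"y":0,"z":0,"wx":0,"wy":0,"wz":0},{"x":-0.006,"y":0,"z":0,"wx":0,"wy":0,"wz":0},{"x":-0.006,"y":0,"z":0,"wx":0,"wy":0,"wz":0},{"x":-0.006,"y":0,"z":0,"wx":0,"wy":0,"wz":0},{"x":0,"y":0,"z":0,"wx":0,"wy":0,"wz":0},{"x":0,"y":0,"z":0,"wx":0,"wy":0,"wz":0}]' -1 70
cat > st.py <<'E'
from h import *
s=state(); A=T(s['tcp_pos'],s['orientation']); O=np.array([0.5383,-0.2663]); y=np.radians(17.2); ex=np.array([np.cos(y),np.sin(y)]); ey=np.array([-ex[1],ex[0]])
p=A[:3,3]; d=p[:2]-O; n=p+A[:3,:3]@[0,0,0.0525]; dn=n[:2]-O; f=s['force'][:2]
print('jig x %.2f y %.2f  nose %.2f %.2f nose z %.2f'%(d@ex*1e3,d@ey*1e3,dn@ex*1e3,dn@ey*1e3,n[2]*1e3),'F jig',(f@ex).round(1),(f@ey).round(1),s['force'][2].round(1),'yaw %.2f'%np.degrees(np.arctan2(A[1,0],A[0,0])),A[:3,2].round(4),'tq',s['ft_torque'].round(2))
E
python3 st.py
```

```text
t: 11.5
tcp_pos: [0.551, -0.2621, 0.084]
orientation: [0.0, 0.989, 0.151, 0.002]
force: [4.3, 2.1, 2.4]
gripper_width: 0.0172
jig x 13.41 y 0.22  nose 13.62 0.17 nose z 31.49 F jig 4.7 0.7 2.4 yaw 17.38 [ 4.1e-03  3.0e-04 -1.0e+00] tq [ 0.47 -1.38 -0.01]
```

```bash
python3 -m handwheel '[{"x":-0.006,"y":0,"z":0.001,"wx":0,"wy":0,"wz":0},{"x":-0.006,"y":0,"z":0,"wx":0,"wy":0,"wz":0},{"x":-0.006,"y":0,"z":0,"wx":0,"wy":0,"wz":0},{"x":-0.006,"y":0,"z":0,"wx":0,"wy":0,"wz":0},{"x":-0.006,"y":0,"z":0,"wx":0,"wy":0,"wz":0},{"x":-0.006,"y":0,"z":0,"wx":0,"wy":0,"wz":0},{"x":-0.006,"y":0,"z":0,"wx":0,"wy":0,"wz":0},{"x":-0.006,"y":0,"z":0,"wx":0,"wy":0,"wz":0},{"x":0,"y":0,"z":0,"wx":0,"wy":0,"wz":0},{"x":0,"y":0,"z":0,"wx":0,"wy":0,"wz":0}]' -1 70
python3 st.py
```

```text
t: 12.5
tcp_pos: [0.5399, -0.2656, 0.0839]
orientation: [0.0, 0.989, 0.151, 0.002]
force: [4.6, 1.0, 3.3]
gripper_width: 0.0172
jig x 1.71 y 0.20  nose 1.95 0.14 nose z 31.42 F jig 4.7 -0.3 3.3 yaw 17.39 [ 4.6e-03  3.0e-04 -1.0e+00] tq [ 0.51 -1.4   0.01]
```

```bash
python3 -m handwheel '[{"x":-0.004,"y":0,"z":0,"wx":0,"wy":0,"wz":0},{"x":-0.004,"y":0,"z":0,"wx":0,"wy":0,"wz":0},{"x":-0.004,"y":0,"z":0,"wx":0,"wy":0,"wz":0},{"x":-0.004,"y":0,"z":0,"wx":0,"wy":0,"wz":0},{"x":-0.004,"y":0,"z":0,"wx":0,"wy":0,"wz":0},{"x":-0.004,"y":0,"z":0.001,"wx":0,"wy":0,"wz":0},{"x":0,"y":0,"z":0.001,"wx":0,"wy":0,"wz":0},{"x":0,"y":0,"z":0,"wx":0,"wy":0,"wz":0},{"x":0,"y":0,"z":0,"wx":0,"wy":0,"wz":0},{"x":0,"y":0,"z":0,"wx":0,"wy":0,"wz":0}]' -1 70
python3 st.py
```

```text
t: 13.5
tcp_pos: [0.532, -0.2682, 0.0825]
orientation: [0.0, 0.989, 0.151, 0.0]
force: [3.8, 0.3, -0.1]
gripper_width: 0.0172
jig x -6.60 y 0.05  nose -6.60 0.04 nose z 30.02 F jig 3.7 -0.8 -0.1 yaw 17.34 [ 2.e-04 -2.e-04 -1.e+00] tq [-0.   -1.16 -0.03]
```

```bash
python3 -m handwheel '[{"x":0,"y":0,"z":0.002,"wx":0,"wy":0,"wz":0},{"x":0,"y":0,"z":0.002,"wx":0,"wy":0,"wz":0},{"x":0,"y":0,"z":0.002,"wx":0,"wy":0,"wz":0},{"x":0,"y":0,"z":0.002,"wx":0,"wy":0,"wz":0},{"x":0,"y":0,"z":0.002,"wx":0,"wy":0,"wz":0},{"x":0,"y":0,"z":0.002,"wx":0,"wy":0,"wz":0},{"x":0,"y":0,"z":0,"wx":0,"wy":0,"wz":0},{"x":0,"y":0,"z":0,"wx":0,"wy":0,"wz":0},{"x":0,"y":0,"z":0,"wx":0,"wy":0,"wz":0},{"x":0,"y":0,"z":0,"wx":0,"wy":0,"wz":0}]' -1 70
python3 st.py
```

```text
t: 14.5
tcp_pos: [0.5318, -0.2681, 0.0795]
orientation: [0.0, 0.989, 0.151, -0.0]
force: [3.3, 0.3, 0.5]
gripper_width: 0.0171
jig x -6.74 y 0.18  nose -6.75 0.18 nose z 26.95 F jig 3.2 -0.7 0.5 yaw 17.34 [-2.e-04 -0.e+00 -1.e+00] tq [-0.17 -1.11 -0.04]
```

```bash
python3 -m handwheel '[{"x":0,"y":0,"z":0.003,"wx":0,"wy":0,"wz":0},{"x":0,"y":0,"z":0.003,"wx":0,"wy":0,"wz":0},{"x":0,"y":0,"z":0.003,"wx":0,"wy":0,"wz":0},{"x":0,"y":0,"z":0.003,"wx":0,"wy":0,"wz":0},{"x":0.005,"y":0,"z":0.001,"wx":0,"wy":0,"wz":0},{"x":0.006,"y":0,"z":0,"wx":0,"wy":0,"wz":0},{"x":0.006,"y":0,"z":0,"wx":0,"wy":0,"wz":0},{"x":0.006,"y":0,"z":0,"wx":0,"wy":0,"wz":0},{"x":0.003,"y":0,"z":0,"wx":0,"wy":0,"wz":0},{"x":0,"y":0,"z":0,"wx":0,"wy":0,"wz":0}]' -1 70
python3 st.py
```

```text
t: 15.5
tcp_pos: [0.5348, -0.2672, 0.0752]
orientation: [-0.0, 0.989, 0.15, -0.003]
force: [-6.5, -3.5, 0.7]
gripper_width: 0.0169
jig x -3.57 y 0.18  nose -3.92 0.25 nose z 22.75 F jig -7.2 -1.4 0.7 yaw 17.27 [-6.7e-03 -8.0e-04 -1.0e+00] tq [-0.66  1.84  0.02]
```

```bash
python3 -m handwheel '[{"x":0.004,"y":0,"z":0,"wx":0,"wy":0,"wz":0},{"x":0.004,"y":0,"z":0,"wx":0,"wy":0,"wz":0},{"x":0.004,"y":0,"z":0,"wx":0,"wy":0,"wz":0},{"x":0.002,"y":0,"z":0,"wx":0,"wy":0,"wz":0},{"x":0,"y":0,"z":0.002,"wx":0,"wy":0,"wz":0},{"x":0,"y":0,"z":0.002,"wx":0,"wy":0,"wz":0},{"x":0,"y":0,"z":0.002,"wx":0,"wy":0,"wz":0},{"x":0,"y":0,"z":0.002,"wx":0,"wy":0,"wz":0},{"x":0,"y":0,"z":0,"wx":0,"wy":0,"wz":0},{"x":0,"y":0,"z":0,"wx":0,"wy":0,"wz":0}]' -1 70
python3 st.py
```

```text
t: 16.5
tcp_pos: [0.5382, -0.2665, 0.0735]
orientation: [0.0, 0.989, 0.15, -0.003]
force: [-7.9, -2.0, 2.5]
gripper_width: 0.017
jig x -0.13 y -0.13  nose -0.47 -0.09 nose z 21.00 F jig -8.2 0.4 2.5 yaw 17.26 [-0.0064 -0.0013 -1.    ] tq [-0.8   1.88  0.02]
```

```bash
python3 -m handwheel '[{"x":-0.003,"y":0,"z":0.002,"wx":0,"wy":0,"wz":0},{"x":-0.003,"y":0,"z":0.002,"wx":0,"wy":0,"wz":0},{"x":0,"y":0,"z":0.002,"wx":0,"wy":0,"wz":0},{"x":0,"y":0,"z":0.002,"wx":0,"wy":0,"wz":0},{"x":0,"y":0,"z":0.002,"wx":0,"wy":0,"wz":0},{"x":0,"y":0,"z":0.002,"wx":0,"wy":0,"wz":0},{"x":0,"y":0,"z":0,"wx":0,"wy":0,"wz":0},{"x":0,"y":0,"z":0,"wx":0,"wy":0,"wz":0},{"x":0,"y":0,"z":0,"wx":0,"wy":0,"wz":0},{"x":0,"y":0,"z":0,"wx":0,"wy":0,"wz":0}]' -1 70
python3 st.py
```

```text
t: 17.5
tcp_pos: [0.538, -0.2665, 0.0707]
orientation: [0.0, 0.989, 0.15, -0.002]
force: [-5.8, -1.9, 1.5]
gripper_width: 0.0172
jig x -0.38 y -0.07  nose -0.60 -0.05 nose z 18.22 F jig -6.1 -0.1 1.5 yaw 17.28 [-4.1e-03 -9.0e-04 -1.0e+00] tq [-0.71  1.42  0.01]
```

```bash
python3 -m handwheel '[{"x":-0.002,"y":0,"z":0.003,"wx":0,"wy":0,"wz":0},{"x":-0.002,"y":0,"z":0.004,"wx":0,"wy":0,"wz":0},{"x":0,"y":0,"z":0.004,"wx":0,"wy":0,"wz":0},{"x":0,"y":0,"z":0.004,"wx":0,"wy":0,"wz":0},{"x":0,"y":0,"z":0.004,"wx":0,"wy":0,"wz":0},{"x":0,"y":0,"z":0.004,"wx":0,"wy":0,"wz":0},{"x":0,"y":0,"z":0.004,"wx":0,"wy":0,"wz":0},{"x":0,"y":0,"z":0.004,"wx":0,"wy":0,"wz":0},{"x":0,"y":0,"z":0,"wx":0,"wy":0,"wz":0},{"x":0,"y":0,"z":0,"wx":0,"wy":0,"wz":0}]' -1 70
python3 st.py
```

```text
t: 18.5
tcp_pos: [0.5378, -0.2665, 0.063]
orientation: [0.0, 0.989, 0.15, -0.001]
force: [-4.6, -2.8, 0.8]
gripper_width: 0.0171
jig x -0.51 y 0.00  nose -0.64 0.01 nose z 10.54 F jig -5.3 -1.3 0.8 yaw 17.31 [-2.4e-03 -5.0e-04 -1.0e+00] tq [-0.76  1.19 -0.  ]
```

```bash
python3 -m handwheel '[{"x":-0.002,"y":0,"z":0.004,"wx":0,"wy":0,"wz":0},{"x":0,"y":0,"z":0.004,"wx":0,"wy":0,"wz":0},{"x":0,"y":0,"z":0.004,"wx":0,"wy":0,"wz":0},{"x":0,"y":0,"z":0.004,"wx":0,"wy":0,"wz":0},{"x":0,"y":0,"z":0.004,"wx":0,"wy":0,"wz":0},{"x":0,"y":0,"z":0.002,"wx":0,"wy":0,"wz":0},{"x":0,"y":0,"z":0.002,"wx":0,"wy":0,"wz":0},{"x":0,"y":0,"z":0.002,"wx":0,"wy":0,"wz":0},{"x":0,"y":0,"z":0,"wx":0,"wy":0,"wz":0},{"x":0,"y":0,"z":0,"wx":0,"wy":0,"wz":0}]' -1 70
python3 st.py
```

```text
t: 19.5
tcp_pos: [0.5378, -0.2664, 0.0567]
orientation: [0.0, 0.989, 0.151, -0.001]
force: [-3.6, -3.7, 1.2]
gripper_width: 0.017
jig x -0.55 y 0.04  nose -0.64 0.04 nose z 4.24 F jig -4.6 -2.5 1.2 yaw 17.32 [-1.6e-03 -5.0e-04 -1.0e+00] tq [-0.68  1.11  0.03]
```

One more millimetre to confirm the collar is seated.

```bash
python3 -m handwheel '[{"x":-0.001,"y":0,"z":0.001,"wx":0,"wy":0,"wz":0},{"x":0,"y":0,"z":0.001,"wx":0,"wy":0,"wz":0},{"x":0,"y":0,"z":0.001,"wx":0,"wy":0,"wz":0},{"x":0,"y":0,"z":0.001,"wx":0,"wy":0,"wz":0},{"x":0,"y":0,"z":0,"wx":0,"wy":0,"wz":0},{"x":0,"y":0,"z":0,"wx":0,"wy":0,"wz":0},{"x":0,"y":0,"z":0,"wx":0,"wy":0,"wz":0},{"x":0,"y":0,"z":0,"wx":0,"wy":0,"wz":0},{"x":0,"y":0,"z":0,"wx":0,"wy":0,"wz":0},{"x":0,"y":0,"z":0,"wx":0,"wy":0,"wz":0}]' -1 70
python3 st.py
```

```text
t: 20.5
tcp_pos: [0.5378, -0.2664, 0.0565]
orientation: [0.0, 0.989, 0.151, -0.001]
force: [-6.8, -1.6, 8.0]
gripper_width: 0.0171
jig x -0.55 y 0.02  nose -0.62 -0.00 nose z 4.04 F jig -7.0 0.5 8.0 yaw 17.32 [-1.2e-03 -9.0e-04 -1.0e+00] tq [-0.52  1.6   0.01]
```

The force rose to 8 N and z stopped with the nose at 4.0 mm, so the collar is seated. I'll ease off, open and rise straight up.

```bash
python3 -m handwheel '[{"x":0,"y":0,"z":-0.002,"wx":0,"wy":0,"wz":0},{"x":0,"y":0,"z":0,"wx":0,"wy":0,"wz":0},{"x":0,"y":0,"z":0,"wx":0,"wy":0,"wz":0},{"x":0,"y":0,"z":0,"wx":0,"wy":0,"wz":0},{"x":0,"y":0,"z":0,"wx":0,"wy":0,"wz":0},{"x":0,"y":0,"z":0,"wx":0,"wy":0,"wz":0},{"x":0,"y":0,"z":0,"wx":0,"wy":0,"wz":0},{"x":0,"y":0,"z":0,"wx":0,"wy":0,"wz":0},{"x":0,"y":0,"z":0,"wx":0,"wy":0,"wz":0},{"x":0,"y":0,"z":0,"wx":0,"wy":0,"wz":0}]' 0.5 70
python3 st.py
```

```text
t: 21.5
tcp_pos: [0.5384, -0.2661, 0.0566]
orientation: [0.0, 0.989, 0.151, 0.0]
force: [0.1, -0.1, 0.2]
gripper_width: 0.0644
jig x 0.12 y 0.19  nose 0.12 0.19 nose z 4.05 F jig 0.1 -0.2 0.2 yaw 17.34 [ 1.e-04 -1.e-04 -1.e+00] tq [ 0.   -0.02 -0.01]
```

Rise 140 mm and move to tool +y so the wrist camera sees the pin.

```bash
python3 -m handwheel '[{"x":0,"y":0,"z":-0.04,"wx":0,"wy":0,"wz":0},{"x":0,"y":0,"z":-0.08,"wx":0,"wy":0,"wz":0},{"x":0,"y":0,"z":-0.1,"wx":0,"wy":0,"wz":0},{"x":0,"y":0,"z":-0.1,"wx":0,"wy":0,"wz":0},{"x":0,"y":0,"z":-0.1,"wx":0,"wy":0,"wz":0},{"x":0,"y":0,"z":-0.1,"wx":0,"wy":0,"wz":0},{"x":0,"y":0.08,"z":-0.05,"wx":0,"wy":0,"wz":0},{"x":0,"y":0.08,"z":0,"wx":0,"wy":0,"wz":0},{"x":0,"y":0,"z":0,"wx":0,"wy":0,"wz":0},{"x":0,"y":0,"z":0,"wx":0,"wy":0,"wz":0}]' 0.5 70
python3 - <<'E'
from h import *
from bench import viewer
for n in ['wrist','scene','top']:
    c=viewer.camera(n); np.savez(f'pics/f_{n}.npz',**c)
    if n=='wrist':
        P=cloud(c); m=(P[...,2]>0.083)&(P[...,2]<0.1)&(np.hypot(P[...,0]-0.5383,P[...,1]+0.2663)<0.03); print(m.sum(),P[m].mean(0),P[m][:,2].std())
        cs,_=cv2.findContours(m.astype(np.uint8),0,1); k=max(cs,key=cv2.contourArea); print(cv2.minAreaRect(np.array([onplane(c,*p[0],0.09)[:2] for p in k],np.float32)*1000))
        crop(c,180,360,60,230,3,'pics/f_w.png')
    if n=='scene': crop(c,100,320,150,300,3,'pics/f_s.png')
E
```

```text
t: 22.5
tcp_pos: [0.5501, -0.3041, 0.1993]
orientation: [-0.0, 0.989, 0.15, 0.0]
force: [0.0, -0.2, -0.2]
gripper_width: 0.0641
356 [ 0.536875   -0.26674946  0.08975302] 0.0008663973317770494
((537.1925659179688, -266.7171325683594), (17.813343048095703, 16.7348575592041), 17.384567260742188)
```

View pics/f_w.png

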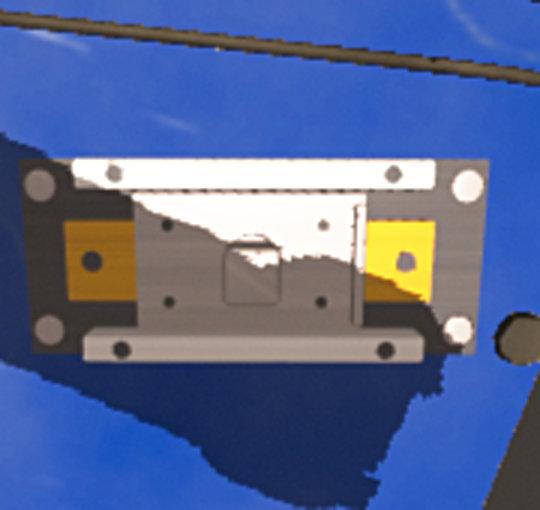

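View pics/f_s.png

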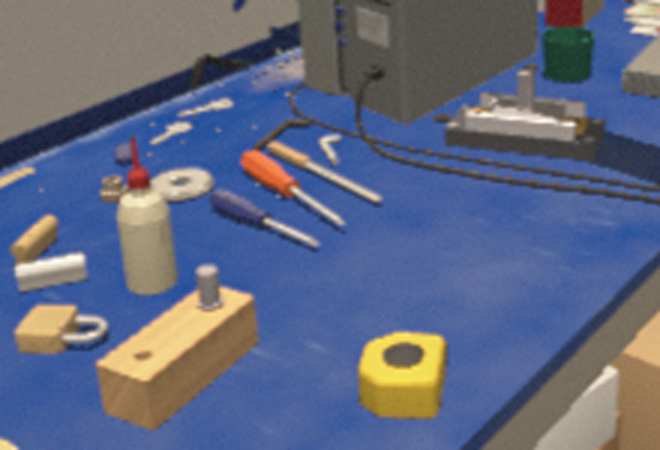

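The wrist view shows the square grip upright at the jig's centre (crop 252,270), with brass showing equally at both ends. The grip top is at z = 0.0898 m (0.090 when home) and its centre is about 1 mm from the bore axis. The scene view shows the thin pin still in the rack and the bottle, tape, padlock and cup unmoved.

Run:
```python
from bench import ticket
print(ticket.close_job())
```

```text
the job is handed in; nothing more can be done
None
```

The square-gripped pin is standing home in the jig with its collar down on the template, and I handed the job in at about 23 s of the 64 s allowed.

I lowered the pin into the template hole, which I could see about 22 mm to +x of the bore. I then slid it lightly to -x until the nose dropped into the strike plate's hole near x = -6.6 mm. From there I dragged both plates back to the bore axis and pushed down until the collar seated. The wrist force I read after each move never passed about 11 N.

**Last checks:**
- **Nose height:** before release it read 4.04 mm from the arm's pose, against 4 mm when fully home.
- **Grip:** after release its top measured 89.8 mm, against 90 mm expected. It was centred about 1.2 mm from my estimate of the bore axis.
- **Arm:** clear of everything, with wrist force about zero.
- **Other objects:** by eye in the last scene picture, the thin pin, bottle, cup, tape measure and padlock were where they started.

**Refused or disagreed:**
- My first move command was refused because the rows lacked some keys, and nothing moved.
- The top and wrist cameras placed the jig about 1.6 mm apart, within their 2 mm calibration. I used the wrist camera's value.
- I did not measure the released pin's tilt separately; it was upright in the last pictures.

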